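# Hold the imager's reference shuttle out at its mark

### The arm

A 6-joint arm with a two-finger parallel gripper is mounted at the origin on the work surface. World frame = base frame: x ahead of the robot, y to its left, z up, the work surface at z = 0. Lengths are in m, angles in degrees, forces in N, time in s.
With the tool pointing down it reaches from about 0.275 to 0.85 m from the base axis. Payload 5.2 kg.
Tool frame: the origin (TCP) lies between the finger pads; the fingertips stand r.tcp_to_tips ahead of it and the grasp point (between the pads) lies 11 mm behind it (r.tcp_to_tips is the distance from the TCP to the fingertips, in m); z points along the fingers, y is the line along which they close (so a half turn about z gives the same grasp; the last joint's range is limited). The gripper opens to 85 mm and grips with 20 to 120 N. Pads are 22 mm wide; open, the fingers measure 114 mm over their backs; the gripper's body (76 mm by 85 mm) begins 54 mm behind the grasp point. The pads swing forward as they close: fully open they stand 13 mm farther back than shut.
Start: joints at [-88.568, 14.817, 87.949, -0, 77.235, -11.62], TCP at [0.124, -0.536, 0.214] pointing down, gripper open.
Joint ranges: [-179.93, 179.93], [-52.35, 119.4], [10.71, 147.94], [-69.91, 249.91], [12.55, 155.21], [-178.61, 178.61]. Speed limits (degrees/s): [147.25, 147.25, 180, 180, 180, 180].

### API

Orientations are given as a 3x3 rotation matrix whose columns are the frame's x, y, z axes.
In Python, from rig import r, ik, imaging, status gives the robot as it stands. Calls block until the motion is done:
- r.move_to(position, orientation): joint-space move of the TCP to a pose.
- r.movel(position, ori=None, v=0.15): straight line of the TCP; ori=None keeps the orientation; v is the mean speed in m/s.
- r.goto_joints(angles): joint-space move.
- r.release() and r.close(force=None): open the fingers fully, or close them until they stop; force is the grip in N (None keeps the last).
- r.dwell(seconds).
- ik(position, orientation): joint angles nearest the present ones, or None.
- imaging.read_camera(name): name is "scene" or "top" or "wrist"; returns a dict with "pixels" (420x560x3 uint8, red, green, blue), "K" (3x3 intrinsics, pixels), "world_to_cam" (4x4, takes a point from world to camera coordinates); the wrist camera has in their place "hand_eye" (4x4, takes a point from camera to tool coordinates, whose origin is the TCP and whose axes are the flange's). Camera axes: x right, y down, z forward; pixel columns grow to the right and rows downward; lengths in m; the calibration is good to about 2 mm. The wrist camera is an equidistant fisheye: a pixel r from the principal point sees the ray r / f radians off the axis. A picture is of the moment at which its call begins: read the wrist's pose just before it. There is no depth.
A pose or a line that the arm cannot do raises r.MotionError and nothing moves.
- r.hand_in(): hands the job in; it is judged then, once.
Readings, each from a call of its own:
- status.current_t(): time.
- status.current_joint_pos(): joint angles.
- status.current_qvel(): joint speeds.
- status.current_joint_torque(): joint torques, N m.
- status.current_tool_pos(): TCP position.
- status.current_tool_rot(): TCP orientation.
- status.current_wrist_force(): force on the tool from outside, world axes, zero at the start.
- status.current_moment(): the same for the moment, N m.
- status.current_grip_width(): opening from 0.0 (shut) to 1.0 (fully open).
- status.current_gripper_force(): force on a finger pad.
Only numpy, scipy, OpenCV 4.12 (cv2) and the standard library are available. Lean on these libraries where they do the work, as an engineer would, in place of code of your own. Each camera call takes 0.05 s, during which the arm holds its last target. There are 200 camera calls.

### The job

Take a reference shot with the bench imager: first slide the lamp's blue dimmer until its white pointer stands at the green mark, and leave it there. Then pull the imager's spring-loaded shuttle out by its orange handle until the white line across it is level with the two yellow marks, and finish still holding it there, because it springs back if released. Leave the beaker, jar and bottle standing where they are.

Things in the scene. Friction and masses are not known exactly. Their poses are not given: they have to be found in the camera images.
- imager: White bench imager, teal-faced tower, fixed. Origin on the bench under the middle of the housing's front face; -x points out of the front, the way the shuttle pulls out. Housing x 0 to 200, y -80 to 80, 70 mm high; lens and tower on it behind x = 70, up to 190 mm high. In front an aluminium guide bed, x -215 to 0, 74 mm wide, top at z = 20 mm, on which the shuttle runs.
- shuttle: Dark steel strip, 44 mm wide, on the guide bed, with an upright orange handle tab 16 mm thick along the pull, 30 wide, 38 high. Origin at the middle of the tab's foot, on the strip, 29 mm above the bench; axes as the imager's. At rest the tab is 75 mm in front of the housing. It slides out along the imager's -x, up to 90 mm; a spring pulls it home with 4 N at rest, 0.8 N more per 10 mm.
- shuttle_grip (a point): Middle of the orange tab, 24 mm above its foot (53 mm above the bench): where to pinch it.
- shuttle_line (a point): Centre of the white line, 3 mm wide, that runs across the shuttle strip 30 mm in front of the orange tab's centre, on the strip's upper face.
- shuttle_mark: The pair of yellow marks, one on each black edge of the guide bed beside the shuttle strip, 29 mm either side of its middle, each 10 mm long along the pull. Origin midway between them, on the bed's top; axes parallel to the imager's. The marks lie 35 to 70 mm of pull from the line's rest position.
- lamp: Grey lamp controller box, 100 x 190 x 22 mm, fixed to the bench. Origin at the centre of its underside; the dimmer track (40 mm wide, 150 mm long, its top 36 mm above the bench) lies along its y axis.
- dimmer (a joint): Position of the dimmer grip along its track in m: 0 at one end, 0.1 at the other, growing towards the lamp box's +y. It stays where it is left; sliding it takes about 1.5 N.
- dimmer_grip (a point): A point on the axis of the blue dimmer grip, 63 mm above the bench. The grip is an upright block 20 mm along the track, 28 mm across it, from 36 to 76 mm above the bench; a white line crosses its top and a white pointer sticks out at its foot, both in line with its centre.
- lamp_mark: Bright green mark on the black strip alongside the dimmer track, 10 mm long along the track, 36 mm above the bench, 30 mm to the side of the track's middle. Origin at its centre; its y axis runs along the track as the lamp box's does.
- beaker: Empty glass beaker, 72 mm across, 85 mm high, standing near the shuttle. Origin under its centre.
- jar: Amber jar with a lid, 56 mm across, 70 mm high, standing near the shuttle. Origin under its centre.
- bottle: White plastic bottle, 64 mm across, 160 mm high, standing beyond the lamp box. Origin under its centre.
Things that resemble listed ones, but are neither listed nor needed, are in the scene too. Several things look just like the bottle: the one meant starts farthest from the robot's base. Of the things that look like the lamp, the larger one is meant.

How it is judged (in metres and radians):
On the way, in this order (a step that is already met when the one before it is completed fails the run):
1. the dimmer stands at the green mark (y of dimmer_grip in the frame of lamp_mark between -0.005 and 0.005 m), for 0.3 s.
2. the shuttle is held out with its line level with the yellow marks (x of shuttle_line in the frame of shuttle_mark between -0.005 and 0.005 m and contact force between the fingers and shuttle above 1.5 N), for 0.3 s.
At the end, for the whole second after the job is handed in: Dimmer within 5 mm of the green mark's centre; shuttle line within 5 mm of the middle of the yellow marks, still, fingers pressing on the shuttle with over 1.5 N and off the lamp box; beaker, jar and bottle upright (0.3 rad) and within 30 mm of where they stood (all of step 1 and all of step 2 and linear speed of shuttle below 0.01 m/s and contact force between the fingers and lamp below 0.5 N and angle between each of beaker, jar, bottle's own z axis and vertical below 0.3 rad and distance of each of beaker, jar, bottle from where it was at the start of the episode below 0.03 m); the arm keeps its last pose, push and grip.
It fails at once if beaker, jar or bottle knocked over or pushed more than 30 mm away (not (angle between each of beaker, jar, bottle's own z axis and vertical below 0.3 rad and distance of each of beaker, jar, bottle from where it was at the start of the episode below 0.03 m)).
It also fails if it takes over 45 s, if anything falls off the work surface, if the arm or the gripper's body presses on something with over 40 N, if the wrist force passes 120 N, or if a joint passes its speed limit or range.

## Working session

There is one attempt and no reset: what is moved stays moved. The work goes in short steps, each a Python script; the robot and the scene stay as the last script left them, time stands still between calls to the robot, and variables do not carry over. Pictures are saved under pics/ and viewed, at most 10 in all, crops included, and the job is handed in when it is done.

```bash
mkdir -p pics; ls
python3 - <<'E'
from rig import r, ik, imaging, status
import cv2,numpy as np
for n in ("scene","top"):
    d=imaging.read_camera(n); cv2.imwrite(f"pics/{n}0.png",d["pixels"][:,:,::-1]); np.savez(f"{n}0.npz",**{k:d[k] for k in("pixels","K","world_to_cam")})
    W=np.linalg.inv(d["world_to_cam"]); print(n,d["K"].round(1).tolist(),W.round(3).tolist())
print(r.tcp_to_tips,status.current_t())
E
```

```text
pics
scene [[433.1, 0.0, 278.3], [0.0, 433.1, 205.3], [0.0, 0.0, 1.0]] [[-0.479, 0.705, -0.523, 1.05], [0.878, 0.388, -0.281, 0.125], [0.005, -0.593, -0.805, 0.783], [0.0, 0.0, 0.0, 1.0]]
top [[416.1, 0.0, 277.3], [0.0, 416.1, 209.7], [0.0, 0.0, 1.0]] [[0.124, -0.965, 0.233, 0.381], [-0.992, -0.121, 0.026, -0.143], [0.003, -0.234, -0.972, 0.999], [0.0, 0.0, 0.0, 1.0]]
0.008 0.1
```

View pics/scene0.png

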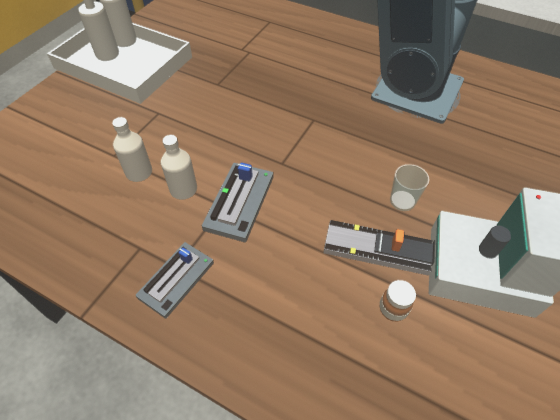

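View pics/top0.png

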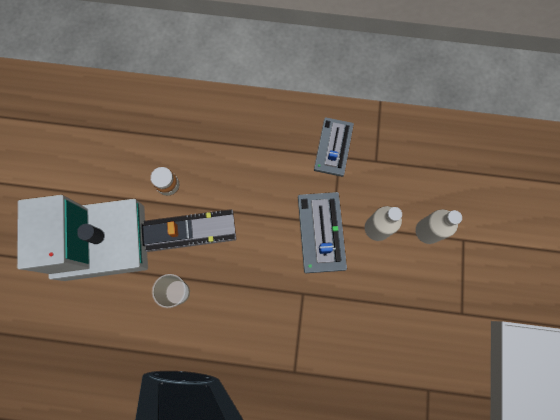

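The top view shows the imager at left, with the orange tab at (171,228) and the yellow marks at (208,215) and (211,239). The beaker is at (171,291) and the jar at (164,181). There are two lamp-like boxes, at (323,232) (larger, green mark at (335,229)) and (333,147) (smaller). The larger is the one meant. The bottles stand at (383,225) and (440,225), with more in the tray. I will keep clear of all of them.

```bash
cat > h.py <<'E'
import cv2,numpy as np
def blobs(px,col,amin=4):
    h=cv2.cvtColor(px,cv2.COLOR_RGB2HSV)
    lo,hi={'blue':((108,120,60),(130,255,255)),'green':((45,150,100),(75,255,255)),'orange':((5,190,140),(17,255,255)),'yellow':((24,150,140),(35,255,255))}[col]
    m=cv2.inRange(h,np.array(lo),np.array(hi)); n,_,s,c=cv2.connectedComponentsWithStats(m)
    return [(c[i].round(2).tolist(),s[i].tolist()) for i in range(1,n) if s[i][4]>=amin]
def plane(d,uv,z):
    W=np.linalg.inv(d["world_to_cam"]); ray=W[:3,:3]@np.linalg.solve(d["K"],[*uv,1]); o=W[:3,3]
    return o+ray*(z-o[2])/ray[2]
E
python3 - <<'E'
from h import *
z={'blue':.06,'green':.036,'orange':.055,'yellow':.02}
for n in("top","scene"):
    d=dict(np.load(n+"0.npz"))
    for c in z:
        for b in blobs(d["pixels"],c): print(n,c,b,plane(d,b[0],z[c]).round(4)[:2])
d=dict(np.load("top0.npz"))
c=d["pixels"][:,:,::-1]
a=cv2.resize(c[185:280,290:410],None,fx=6,fy=6,interpolation=cv2.INTER_CUBIC); cv2.imwrite("pics/lampcrop.png",a)
E
```

```text
top blue ([333.64, 151.45], [330, 151, 8, 2, 11]) [ 0.7658 -0.2343]
top blue ([332.0, 156.5], [328, 154, 9, 6, 44]) [ 0.7525 -0.2316]
top blue ([326.15, 244.06], [320, 243, 13, 3, 34]) [ 0.5401 -0.2381]
top blue ([325.25, 250.03], [319, 248, 14, 6, 61]) [ 0.5262 -0.2374]
scene blue ([245.42, 164.08], [241, 163, 10, 3, 12]) [ 0.5159 -0.2458]
scene blue ([243.56, 168.12], [238, 166, 12, 5, 41]) [ 0.5281 -0.2432]
scene blue ([185.62, 250.19], [182, 248, 8, 6, 16]) [ 0.7608 -0.2317]
scene blue ([182.66, 253.55], [179, 251, 9, 6, 29]) [ 0.7696 -0.2323]
```

View pics/lampcrop.png

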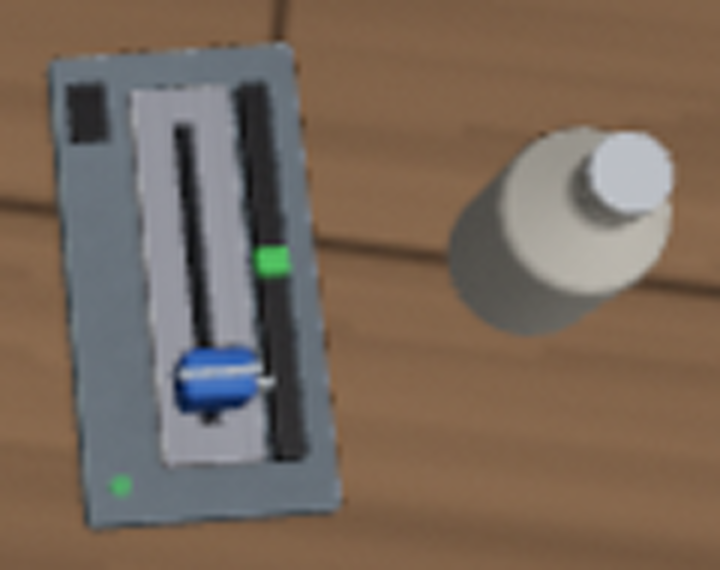

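The crop confirms the larger box at (323,232). Its grip is blue, with the pointer at crop (265,381), and the green mark is at crop (273,261). The small green dot at (120,486) is only an LED. Next I'll relax the masks.

```bash
python3 - <<'E'
import re
s=open('h.py').read()
s=s.replace("((45,150,100),(75,255,255))","((45,100,80),(75,255,255))").replace("((5,190,140),(17,255,255))","((4,190,120),(19,255,255))").replace("((24,150,140),(35,255,255))","((22,120,130),(35,255,255))")
open('h.py','w').write(s)
E
python3 - <<'E'
from h import *
z={'green':.036,'orange':.055,'yellow':.02}
P={}
for n in("top","scene"):
    d=dict(np.load(n+"0.npz"))
    for c in z:
        for b in blobs(d["pixels"],c,6):
            p=plane(d,b[0],z[c])[:2]
            if .2<p[0]<.8 and -.4<p[1]<.25: print(n,c,b,p.round(4))
d=dict(np.load("top0.npz"))
f=lambda x,y,z:plane(d,((x+.5)/6-.5+290,(y+.5)/6-.5+185),z)[:2]
for k,a in dict(green=(273,261,.036),pointer=(265,381,.038),line=(220,371,.076),c1=(50,60,.022),c2=(292,44,.022),c3=(340,510,.022),c4=(88,526,.022)).items(): print(k,f(*a).round(4))
t,b=f(184,125,.036),f(210,418,.036); v=t-b; print('track',v,np.degrees(np.arctan2(v[1],v[0])))
c=d["pixels"][:,:,::-1]
cv2.imwrite("pics/shcrop.png",cv2.resize(c[195:265,130:245],None,fx=6,fy=6,interpolation=cv2.INTER_CUBIC))
E
```

```text
top green ([334.68, 228.0], [332, 226, 6, 5, 28]) [ 0.5847 -0.2568]
top green ([310.0, 265.5], [309, 265, 3, 2, 6]) [ 0.4899 -0.2084]
top yellow ([207.95, 214.5], [206, 212, 5, 6, 22]) [0.5829 0.0478]
top yellow ([210.5, 238.5], [209, 237, 4, 4, 16]) [0.5259 0.0322]
scene green ([225.27, 190.0], [222, 188, 7, 5, 26]) [ 0.5847 -0.2574]
scene yellow ([356.5, 226.71], [354, 224, 6, 6, 24]) [0.5244 0.0307]
scene yellow ([352.5, 250.58], [350, 248, 6, 6, 24]) [0.5824 0.046 ]
green [ 0.5846 -0.2578]
pointer [ 0.5366 -0.2588]
line [ 0.5321 -0.2372]
c1 [ 0.659  -0.1619]
c2 [ 0.678  -0.2589]
c3 [ 0.4925 -0.2944]
c4 [ 0.4742 -0.1977]
track [0.11507855 0.02168779] 10.672825524470737
```

View pics/shcrop.png

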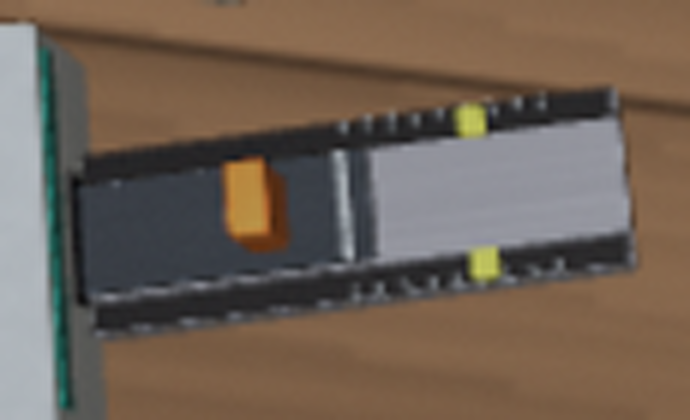

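In the shuttle crop the tab's top face is centred at (247,198), the white line at (345,205) and the yellow marks at (471,120) and (485,264). The sizes check out: the marks are 59 mm apart, the box is 188x99 mm, and the green mark is 30 mm off the track. Now the dimmer.

```bash
cat >> h.py <<'E'
def R(deg):
    c,s=np.cos(np.radians(deg)),np.sin(np.radians(deg))
    return np.array([[-s,c,0],[c,s,0],[0,0,-1.]])   # columns x,y,z ; y=(c,s,0), z down
E
python3 - <<'E'
from h import *
from rig import r, ik, imaging, status
d=dict(np.load("top0.npz"))
f=lambda x,y,z:plane(d,((x+.5)/6-.5+130,(y+.5)/6-.5+195),z)[:2]
print('tab',f(247,198,.067),'line',f(345,205,.029), 'edge',f(612,90,.02)-f(82,158,.02))
A=10.85; t=np.array([np.cos(np.radians(A)),np.sin(np.radians(A))]); n=np.array([-t[1],t[0]])
mark=np.array([.5847,-.2571]); g0=np.array([.5321,-.2372])
g1=t*(mark@t)+n*(g0@n); print(g0,g1,(g1-g0)@t,(g0-mark)@n)
j=[ik([*g0,.25],R(A)),ik([*g0,.25],R(A+180))]; print(j)
k=min((q for q in (0,1) if j[q] is not None),key=lambda q:abs(j[q][5]))
Rt=R(A+180*k)
r.move_to([*g0,.25],Rt)
r.movel([*g0,.052],v=.12)
print(status.current_wrist_force().round(1) if hasattr(status.current_wrist_force(),'round') else status.current_wrist_force())
r.close(20); print('grip',status.current_grip_width(),status.current_gripper_force())
r.movel([*g1,.052],v=.05); r.dwell(.2)
print(status.current_tool_pos(),status.current_wrist_force(),status.current_t())
for n in("scene","top"):
    D=imaging.read_camera(n); np.savez(n+"1.npz",**{k:D[k] for k in("pixels","K","world_to_cam")}); 
x=np.load("scene1.npz")["pixels"][:,:,::-1][140:240,180:300]
cv2.imwrite("pics/dim1.png",cv2.resize(x,None,fx=6,fy=6,interpolation=cv2.INTER_CUBIC))
E
```

```text
tab [0.53248105 0.11766165] line [0.54069848 0.08939829] edge [ 0.05417937 -0.20624577]
[ 0.5321 -0.2372] [ 0.57915721 -0.22818079] 0.0479137433444035 0.02944559727237038
[array([-3.49902669e+01,  1.70235726e+01,  7.99253301e+01, -2.54444375e-14,
        8.30510973e+01, -4.58402669e+01]), array([-3.49902669e+01,  1.70235726e+01,  7.99253301e+01, -2.54444375e-14,
        8.30510973e+01,  1.34159733e+02])]
[-0.2 -0.5  0.4]
grip 0.22764795347845754 23.758525550365448
[ 0.57975581 -0.22790999  0.05216994] [0.54457972 2.25842248 5.31905906] 5.6583
```

View pics/dim1.png

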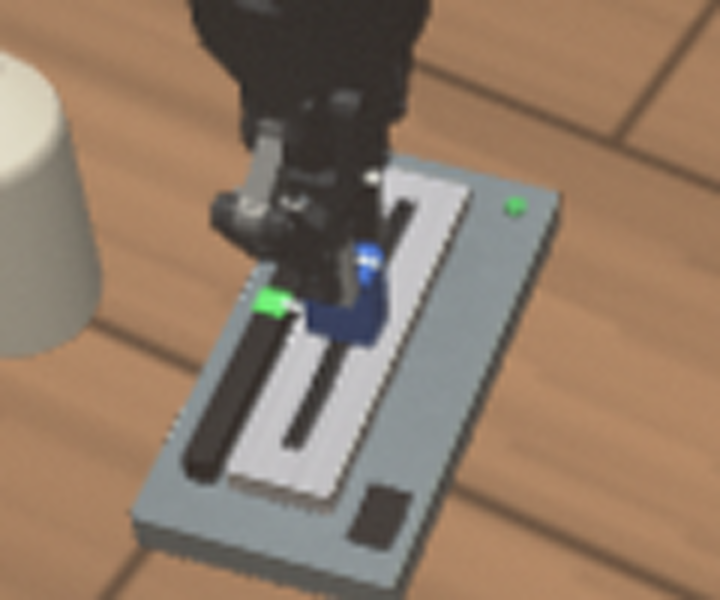

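The pointer at crop (292,304) stands level with the green mark at (273,301). Next I'll release, retreat above the shuttle, and verify from both cameras.

Run:
```python
from h import *
from rig import r, ik, imaging, status
r.release()
p=status.current_tool_pos(); r.movel([p[0],p[1],.25],v=.2)
B=-75.1; u=np.array([np.cos(np.radians(B)),np.sin(np.radians(B))]);n=np.array([-u[1],u[0]])
m=np.array([.5539,.0392]); tab=u*(np.array([.5325,.1177])@u)+n*(m@n)
j=[ik([*tab,.22],R(B+k)) for k in(0,180)]; print(j,tab)
k=min((q for q in (0,1) if j[q] is not None),key=lambda q:abs(j[q][5]))
r.move_to([*tab,.22],R(B+180*k)); print(status.current_t())
ims=[]
for nme in("scene","top"):
    D=imaging.read_camera(nme); np.savez(nme+"2.npz",**{k:D[k] for k in("pixels","K","world_to_cam")})
    for c,z in(('green',.036),('blue',.06)):
        for b in blobs(D["pixels"],c): print(nme,c,b[0],plane(D,b[0],z).round(4)[:2])
    x=D["pixels"][:,:,::-1]; x=x[150:230,190:290] if nme=="scene" else x[190:270,290:390]
    ims.append(cv2.resize(x,None,fx=4,fy=4,interpolation=cv2.INTER_CUBIC))
cv2.imwrite("pics/dim2.png",np.hstack(ims))
```

```text
[array([ 7.54378347e-01,  1.41654187e+01,  8.79787883e+01, -2.54444375e-14,
        7.78557930e+01,  7.58543783e+01]), array([ 7.54378347e-01,  1.41654187e+01,  8.79787883e+01, -2.54444375e-14,
        7.78557930e+01, -1.04145622e+02])] [0.53297886 0.11782742]
9.35
scene green [265.4, 173.8] [ 0.5015 -0.2034]
scene green [224.86, 190.0] [ 0.5851 -0.2582]
scene green [205.0, 260.0] [ 0.7511 -0.1973]
scene blue [237.25, 180.19] [ 0.5643 -0.2371]
scene blue [235.8, 184.66] [ 0.5764 -0.2333]
scene blue [185.62, 250.19] [ 0.7608 -0.2317]
scene blue [182.66, 253.55] [ 0.7696 -0.2323]
top green [318.5, 165.5] [ 0.7346 -0.2033]
top green [335.08, 228.0] [ 0.5848 -0.2577]
top green [310.0, 265.5] [ 0.4899 -0.2084]
top blue [333.64, 151.45] [ 0.7658 -0.2343]
top blue [331.93, 156.56] [ 0.7523 -0.2314]
top blue [323.97, 223.06] [ 0.5881 -0.2284]
top blue [323.01, 229.24] [ 0.5734 -0.2276]
```

View pics/dim2.png

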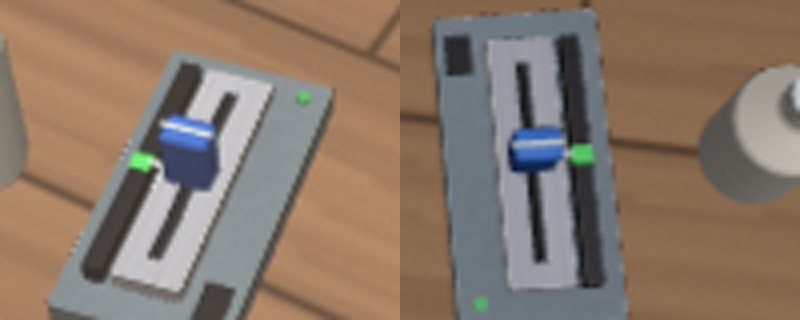

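Both views show the dimmer's pointer level with the green mark: pointer (156,163) and mark (142,161) in the left half, pointer (571,153) and mark (581,153) in the right. Now the shuttle.

Run:
```python
from h import *
from rig import r, ik, imaging, status
B=-75.1; u=np.array([np.cos(np.radians(B)),np.sin(np.radians(B))])
p=np.array(status.current_tool_pos())[:2]
r.movel([*p,.043],v=.12); print(status.current_wrist_force())
r.close(50); print(status.current_grip_width(),status.current_gripper_force(),status.current_tool_pos())
r.movel([*(p+u*.0515),.043],v=.05); r.dwell(.3)
print(status.current_tool_pos(),(np.array(status.current_tool_pos())[:2]-p)@u,status.current_wrist_force(),status.current_gripper_force(),status.current_t())
ims=[]
for nme in("scene","top"):
    D=imaging.read_camera(nme); np.savez(nme+"3.npz",**{k:D[k] for k in("pixels","K","world_to_cam")})
    x=D["pixels"][:,:,::-1]; x=x[205:285,310:410] if nme=="scene" else x[190:270,150:250]
    ims.append(cv2.resize(x,None,fx=4,fy=4,interpolation=cv2.INTER_CUBIC))
cv2.imwrite("pics/sh3.png",np.hstack(ims))
```

```text
[ 0.45822463 -0.9781162   0.25205807]
0.1695731368257013 49.28111135959625 [0.53315986 0.11755114 0.04327513]
[0.5460147  0.06891479 0.04327014] 0.05005983218778171 [-2.3320982   6.5457012   5.70852332] 49.60726261138916 13.2
```

View pics/sh3.png

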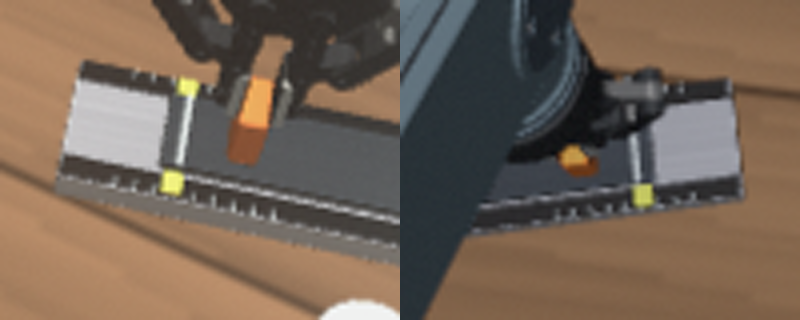

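The line is near the marks: in the left half it runs (189,97)–(181,163), with the marks at (188,87) and (173,182). Next I'll compute the offset along the pull, allowing for the 9 mm height difference.

Run:
```python
from h import *
B=-75.1; u=np.array([np.cos(np.radians(B)),np.sin(np.radians(B))])
S=dict(np.load("scene3.npz"));T=dict(np.load("top3.npz"))
# white line pixels, per camera
for d,(x0,x1,y0,y1),nm in((S,(351,360,228,247),"scene"),(T,(203,215,217,238),"top")):
    for b in blobs(d["pixels"],'yellow',6):
        if b[0][1]>205: print(nm,'mark',b[0],plane(d,b[0],.02)[:2]@u)
    g=cv2.cvtColor(d["pixels"],cv2.COLOR_RGB2GRAY).astype(float)[y0:y1,x0:x1]; hs=cv2.cvtColor(d["pixels"],cv2.COLOR_RGB2HSV)[y0:y1,x0:x1]
    g[hs[...,1]>90]=0
    out=[]
    for i,row in enumerate(g):
        w=np.clip(row-110,0,None)
        if w.sum()>20:
            x=(w*np.arange(len(w))).sum()/w.sum(); out.append(plane(d,(x0+x,y0+i),.029)[:2]@u)
    print(nm,'line',np.round(out,4),np.median(out))
```

```text
scene mark [356.71, 225.71] 0.10507895882512969
scene mark [352.58, 250.58] 0.10515958345455467
scene line [0.105  0.1057 0.1075 0.1074 0.107  0.1067 0.1053 0.1057 0.104  0.1038
 0.1039 0.1039 0.1037 0.1039 0.1041 0.1039 0.1039 0.1038] 0.10405912110105808
top mark [210.59, 238.35] 0.10434496277060695
top line [0.1179 0.1166 0.1163 0.1163 0.1097 0.1077 0.1082 0.1086 0.1077 0.1078
 0.1069 0.1071 0.107  0.1061 0.1055 0.1093 0.1016] 0.10779366206705043
```

The scene camera puts the line about 1.2 mm short of the marks. The tool readout agrees: 50.1 mm pulled against 51.5 planned. The top-view line rows are contaminated by the bright bed, so I'm ignoring them. I'll nudge by 1.2 mm, re-check the same way, and hand in if the result is within 2 mm.

Run:
```python
from h import *
from rig import r, ik, imaging, status
B=-75.1; u=np.array([np.cos(np.radians(B)),np.sin(np.radians(B))])
p0=np.array([.53298,.11783])
r.movel([*(p0+u*.0527),.043],v=.02); r.dwell(.5)
d=imaging.read_camera("scene"); T=imaging.read_camera("top")
mk=np.mean([plane(d,b[0],.02)[:2]@u for b in blobs(d["pixels"],'yellow',6) if b[0][1]>205])
o=[]
g=cv2.cvtColor(d["pixels"],cv2.COLOR_RGB2GRAY).astype(float)
for y in range(237,246):
    w=np.clip(g[y,350:360]-110,0,None); o.append(plane(d,(350+(w*np.arange(10)).sum()/w.sum(),y),.029)[:2]@u)
e=np.median(o)-mk
print(np.round(o,4),mk,'err',e,(np.array(status.current_tool_pos())[:2]-p0)@u,status.current_gripper_force(),np.abs(status.current_qvel()).max(),status.current_t())
# beaker / jar / bottles unmoved: image change against first scene picture
for nm,(x,y,w,h) in dict(beaker=(388,165,45,50),jar=(380,278,40,45),bottles=(110,115,90,90)).items():
    a=np.load("scene0.npz")["pixels"][y:y+h,x:x+w].astype(int); print(nm,np.abs(a-d["pixels"][y:y+h,x:x+w]).mean().round(2))
if abs(e)<.002: print(r.hand_in())
```

```text
[0.1073 0.106  0.1058 0.1047 0.1045 0.1045 0.1045 0.1043 0.1041] 0.10495155872737263 err -0.0004456520724617774 0.05116984941256209 49.59378719329834 0.11930300619886908 14.15
beaker 43.97
jar 5.17
bottles 5.88
the job is handed in; nothing more can be done
None
```

The job is handed in: the dimmer stands at the green mark, and the shuttle is held with its line about 0.4 mm from the middle of the yellow marks at about 50 N grip. I did not positively confirm that the beaker stayed put: its image patch differed strongly from the first picture, probably because the arm was in front of it, and I did not check further.

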